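Try out an office pedal bin on the stationery shop counter

TASK

This new pedal bin is to be tried out before it goes on display: with your fingertips press its pedal all the way down so that the lid stands fully open, and keep it open for three seconds so that the inner bucket can be seen. Then let the pedal come up slowly under your fingers so that the lid comes down softly and shuts without dropping or slamming, and take your hand away. Work the lid by the pedal alone, without touching the lid; leave the bin standing where it is, neither lifted, tipped nor shoved, and do not disturb the tape, glue stick and notes around it.

Things in the scene. Friction and masses are not known exactly. Their poses are not given: they have to be found in the camera images.
- bin: Round brushed-steel pedal bin, 205 mm across, 286 mm high with the lid shut, about 2 kg, standing loose on the counter. Origin: centre of its underside, on the counter; z up; -x points to its front, where the pedal sticks out; the lid is hinged at the back (+x). The front wall is at x = -103 mm. More than about 30 N on the pedal may tip the bin forward.
- pedal: The pedal: a lever with a black pad 62 mm wide (y), 50 mm long (x), 9 mm thick, reaching 35 to 85 mm out from the bin's wall. Origin: its hidden pivot inside the bin, 50 mm above the counter; axes as the bin's, turning with it. Pressed, it turns 0.26 rad to a firm stop: the pad's centre sinks 30 mm. Needs 6 to 11 N at first, 3 to 5 N when down; let go, the lid's weight and a spring bring it up.
- pedal_pad (a point): Centre of the top face of the pedal's pad: 162 mm in front of the bin's centre, 54 mm above the counter when up, about 24 mm when fully down. Axes as pedal.
- lid_hinge (a joint): Opening angle of the lid in rad, 0 shut, 1.3 fully open (pedal right down). A push rod links it to the pedal: the lid turns 5 times the pedal's angle, about 0.043 rad per mm of the pad's travel. Nothing damps it: if the pedal is let go, the lid drops and slams; eased up over two seconds or more it shuts softly.
- lid: The domed steel lid, 209 mm across and 25 mm high. Origin: centre of its underside, 260 mm above the counter when shut; the hinge is 113 mm behind it (+x). Opening, its front edge first rises straight up above the front rim, then goes back: a hand or wrist leaning over the rim would be struck, one leaning away from the bin is clear.
- tape_roll_mid (a point): Middle of a loose roll of brown packing tape lying flat, 100 mm across, 76 mm hole, 48 mm high. To be left alone.
- glue_stick_mid (a point): Middle of a loose glue stick standing upright, yellow with a red cap, 29 mm across, 94 mm high. To be left alone.
- note_block_mid (a point): Middle of a loose block of sticky notes, yellow, orange and green layers, 76 x 76 x 42 mm. To be left alone.

How it is judged:
By the outcome, as a careful person would: the job done as asked, in the order asked, and still so for the second after the job is handed in, with the robot touching nothing.
It also fails if it takes over 62 s, if anything falls off the work surface, if the arm or the gripper's body presses on something with over 40 N, if the wrist force passes 120 N, or if a joint passes its speed limit or range.

ROBOT

A 6-joint arm with a two-finger parallel gripper is mounted at the origin on the work surface. World frame = base frame: x ahead of the robot, y to its left, z up, the work surface at z = 0. Lengths are in m, angles in rad, forces in N, time in s.
With the tool pointing down it reaches from about 0.35 to 0.975 m from the base axis. Payload 7.1 kg.
Tool frame: the origin (TCP) lies on the centre line of the jaws, within the pads' length; the fingertips stand manip.tips_ahead ahead of it and the grasp point (between the pads) is the TCP (manip.tips_ahead is the distance from the TCP to the fingertips, in m); z points along the fingers, x is the direction in which the jaws open and shut, and the axes are right-handed (so a half turn about z gives the same grasp; the last joint's range is limited). The gripper opens to 88 mm and grips with 3 to 60 N. Pads are 20 mm wide; open, the fingers measure 115 mm over their backs; the gripper's body (75 mm by 178 mm) begins 61 mm behind the grasp point.
Start: joints at [1.171, 0.423, 1.63, -0, 1.089, -0.019], TCP at [0.232, 0.58, 0.242] pointing down, gripper open.
Joint ranges: [-3, 3], [-0.9, 2.11], [0.09, 2.58], [-1.31, 4.45], [0.11, 2.69], [-2.54, 2.54]. Speed limits (rad/s): [2.39, 2.39, 3.01, 3.14, 3.14, 3.14].

INTERFACE

Orientations are given as a unit quaternion [w, x, y, z].
In Python, from cell import manip, hand, status, vision gives the robot as it stands. Calls block until the motion is done:
- manip.move_ptp(position, orientation): joint-space move of the TCP to a pose.
- manip.line_to(position, max_speed=0.15, rotation=None): straight line of the TCP; rotation=None keeps the orientation; max_speed is the mean speed in m/s.
- manip.movej(angles): joint-space move.
- hand.gripper_to(opening, grasp_force=None): opening from 0.0 (shut) to 1.0 (fully open); grasp_force is the grip in N (None keeps the last); returns when the fingers have stopped.
- manip.wait(seconds).
- manip.inverse_kinematics(position, orientation): joint angles nearest the present ones, or None.
- status.get_state(): the state.
- vision.capture(name): name is "scene" or "top" or "wrist"; returns (picture, depth): 400x640x3 uint8, blue, green, red; 400x640 float32, m along the optical axis (not along the pixel's ray), 0 where there is no reading.
- vision.calibration(name): a dict with "K" (3x3 intrinsics, pixels), "eye" and "orientation" of the camera in the world. Camera axes: x right, y down, z forward; pixel columns grow to the right and rows downward; lengths in m; the calibration is good to about 2 mm. A picture is of the moment at which its call begins: read the wrist's pose just before it. calibration takes no time and is no camera call; for the wrist camera it gives the pose at the moment of the call.
A pose or a line that the arm cannot do raises manip.Unreachable and nothing moves.
- manip.finish_job(): hands the job in, once; it reports no verdict.
The state is a dict: "t": time; "joints": joint angles; "qd": joint speeds; "tau": joint torques, N m; "eef_pos": TCP position; "ee_rot": TCP orientation; "wrist_force": force on the tool from outside, world axes, zero at the start; "torque": the same for the moment, N m; "finger_gap": opening from 0.0 (shut) to 1.0 (fully open).
Only numpy, scipy, OpenCV 4.12 (cv2) and the standard library are available. Lean on these libraries where they do the work, as an engineer would, in place of code of your own. Each camera call takes 0.05 s, during which the arm holds its last target. There are 200 camera calls.

## Working session

There is one attempt and no reset: what is moved stays moved. The work goes in short steps, each a Python script; the robot and the scene stay as the last script left them, time stands still between calls to the robot, and variables do not carry over. Pictures are saved under pics/ and viewed, about 8 in all and at most 12, crops included, and the job is handed in when it is done.

```bash
mkdir -p pics; ls; cat > h.py <<'E'
import numpy as np, cv2
from scipy.spatial.transform import Rotation as R
from cell import manip, hand, status, vision
def rot(q): return R.from_quat([q[1],q[2],q[3],q[0]]).as_matrix()
def cloud(name):
    c=vision.calibration(name); im,d=vision.capture(name)
    K=np.array(c["K"]); v,u=np.indices(d.shape)
    P=np.stack([(u-K[0,2])/K[0,0]*d,(v-K[1,2])/K[1,1]*d,d],-1)@rot(c["orientation"]).T+np.array(c["eye"])
    P[d==0]=np.nan
    return im,P
E
python3 - <<'E'
from h import *
for n in("scene","top"):
    im,P=cloud(n); cv2.imwrite(f"pics/{n}0.png",im); np.save(n+"0.npy",P)
    print(n,vision.calibration(n))
print(status.get_state(), manip.tips_ahead)
E
```

```text
pics
scene {'K': array([[393.86320575,   0.        , 320.47694463],
       [  0.        , 393.86320575, 199.68431598],
       [  0.        ,   0.        ,   1.        ]]), 'eye': array([ 0.1503575 , -0.18205297,  0.87912861]), 'orientation': array([-0.24425201,  0.79451294, -0.53118332,  0.16411709])}
top {'K': array([[451.5180408 ,   0.        , 314.41197967],
       [  0.        , 451.5180408 , 201.76559942],
       [  0.        ,   0.        ,   1.        ]]), 'eye': array([0.50879278, 0.00783532, 1.17063519]), 'orientation': array([ 0.03483589, -0.69604314,  0.71641903, -0.03246821])}
{'t': 0.1, 'joints': array([ 1.17097384e+00,  4.23737268e-01,  1.63063980e+00,  2.34610116e-06,
        1.08860837e+00, -1.90015976e-02]), 'qd': array([-0.00135386, -0.00328164, -0.00242064, -0.00209321,  0.00049943,
       -0.00029602]), 'tau': array([ 3.23370496e-04, -5.45617175e+01, -2.74326932e+01,  6.45268173e-02,
        1.88809651e-02,  2.80225080e-06]), 'eef_pos': array([0.23208504, 0.5797773 , 0.24098607]), 'ee_rot': array([ 3.78426014e-04,  8.28155487e-01,  5.60497997e-01, -5.84597383e-04]), 'wrist_force': array([-0.40893699, -0.32716692,  0.83811464]), 'torque': array([ 0.00365302, -0.02924948, -0.04417748]), 'finger_gap': 0.9962498197706529} 0.019
```

View pics/scene0.png

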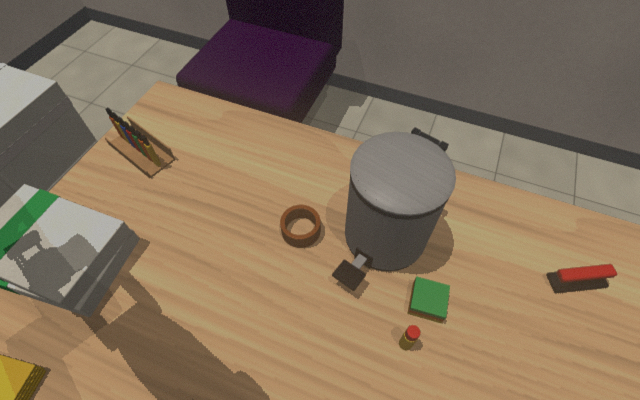

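View pics/top0.png

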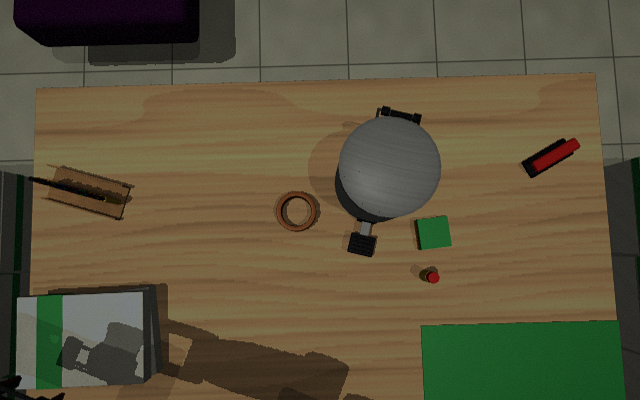

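The pictures show the bin lid at top-view pixel (390,166), the pedal pad at (362,243), the tape at (297,211), the notes at (433,232) and the glue stick at (430,277). Next I'll measure them.

```bash
python3 - <<'E'
import numpy as np,cv2
for n in("top","scene"):
    P=np.load(n+"0.npy"); im=cv2.imread(f"pics/{n}0.png")
    x,y,z=P[...,0],P[...,1],P[...,2]
    m=(z>.255)&(z<.30)&(x>.4)&(x<.9)&(abs(y+.15)<.25)
    (c,r)=cv2.minEnclosingCircle(P[m][:,:2].astype(np.float32)); print(n,"lid",c,r,m.sum(),np.nanmax(z[m]))
    m2=(z>.262)&m; print(np.nanmean(P[m2],0))
    boxes={"top":dict(pad=(345,228,380,258),tape=(270,188,322,234),note=(412,212,454,252),glue=(416,264,442,286)),
     "scene":dict(pad=(330,258,370,292),tape=(276,202,325,250),note=(405,275,455,322),glue=(398,322,424,352))}[n]
    for k,(a,b,c2,d) in boxes.items():
        s=P[b:d,a:c2].reshape(-1,3); col=im[b:d,a:c2].reshape(-1,3)
        lo,hi={"pad":(.04,.07),"tape":(.04,.06),"note":(.035,.05),"glue":(.08,.11)}[k]
        q=s[(s[:,2]>lo)&(s[:,2]<hi)]
        if len(q)<5: print(k,len(q),np.nanmax(s[:,2]));continue
        rc=cv2.minAreaRect((q[:,:2]*1000).astype(np.float32)); print(k,len(q),rc,q[:,2].mean().round(4))
E
```

```text
top lid (0.674778938293457, -0.14794683456420898) 0.11528224498033524 8431 0.2878053868862871
[ 0.66477031 -0.14353982  0.27659399]
pad 572 ((516.4002075195312, -104.72138214111328), (61.719322204589844, 68.18603515625), 74.48585510253906) 0.0532
tape 539 ((595.9078369140625, 57.78836441040039), (97.6455078125, 98.11595916748047), 89.60740661621094) 0.0472
note 945 ((531.955322265625, -285.51959228515625), (76.07221984863281, 77.20698547363281), 5.3133225440979) 0.0415
glue 111 ((425.6598205566406, -264.064453125), (24.440038681030273, 23.56748390197754), 86.95821380615234) 0.0928
scene lid (0.6757072806358337, -0.1474226713180542) 0.11583202332258224 7250 0.28712213447771107
[ 0.65270959 -0.14923632  0.27706614]
pad 699 ((524.5538940429688, -107.80835723876953), (62.890594482421875, 85.22662353515625), 74.97320556640625) 0.0537
tape 546 ((595.0932006835938, 55.135772705078125), (97.03333282470703, 98.66447448730469), 25.145320892333984) 0.0471
note 1203 ((532.5277099609375, -286.91278076171875), (78.2320556640625, 76.67852020263672), 5.205548286437988) 0.0422
glue 170 ((425.2170104980469, -266.7441711425781), (24.70292091369629, 26.18448829650879), 63.45429611206055) 0.0931
```

```bash
cat >> h.py <<'E'
D=np.array([.9636,-.2676,0]); E=np.array([.2676,.9636,0]); PAD=np.array([.5076,-.1027,.0537])
T=np.radians(20); Z=np.sin(T)*D-np.cos(T)*np.array([0,0,1])
def quat(s):
    q=R.from_matrix(np.stack([s*E,np.cross(Z,s*E),Z],1)).as_quat(); return [q[3],*q[:3]]
def tcp(dx,h):  # fingertip-face centre dx toward the bin from pad centre; lowest corner at height h
    tip=PAD+dx*D; tip[2]=h+.010*np.sin(T); return tip-manip.tips_ahead*Z
E
python3 - <<'E'
from h import *
for s in(1,-1):
    for h in(.25,.02): print(s,h,manip.inverse_kinematics(tcp(.005,h),quat(s)))
P=np.load("top0.npy"); m=(P[...,2]>.06)&(P[...,1]>.1)&(P[...,0]<.5)
print("box top z",np.nanpercentile(P[m],[1,50,99],axis=0))
E
```

```text
1 0.25 [-0.21093407  0.09299136  2.05262941 -0.03396916  0.64773952 -1.48736318]
1 0.02 None
-1 0.25 [-0.21093407  0.09299136  2.05262941 -0.03396916  0.64773952  1.65422947]
-1 0.02 None
box top z [[0.20341477 0.41519011 0.06694554]
 [0.30210336 0.55888724 0.10032987]
 [0.41087321 0.70811956 0.31806073]]
```

```bash
python3 - <<'E'
import h
from h import *
for t in (0,3,5,8,10,12,15,18):
    h.T=np.radians(t); h.Z=np.sin(h.T)*D-np.cos(h.T)*np.array([0,0,1])
    o=[]
    for hh in(.25,.15,.056,.02,.01):
        q=manip.inverse_kinematics(h.tcp(.0,hh),h.quat(1)); o.append(None if q is None else np.round(q,2).tolist())
    print(t,o)
E
```

```text
0 [[-0.22, 0.23, 1.84, -0.0, 1.07, -1.52], [-0.22, 0.37, 1.92, -0.0, 0.85, -1.52], [-0.22, 0.53, 1.96, -0.0, 0.65, -1.52], [-0.22, 0.6, 1.96, -0.0, 0.58, -1.52], [-0.22, 0.62, 1.96, -0.0, 0.56, -1.52]]
3 [[-0.22, 0.21, 1.87, -0.0, 1.01, -1.52], [-0.22, 0.35, 1.95, -0.0, 0.79, -1.52], [-0.22, 0.51, 1.99, -0.0, 0.58, -1.52], [-0.22, 0.58, 2.0, -0.01, 0.51, -1.52], [-0.22, 0.6, 2.0, -0.01, 0.49, -1.52]]
5 [[-0.22, 0.19, 1.89, -0.01, 0.97, -1.52], [-0.22, 0.34, 1.98, -0.01, 0.74, -1.52], [-0.22, 0.51, 2.02, -0.01, 0.53, -1.51], [-0.22, 0.58, 2.02, -0.01, 0.46, -1.51], [-0.22, 0.6, 2.02, -0.01, 0.43, -1.51]]
8 [[-0.22, 0.17, 1.93, -0.01, 0.91, -1.51], [-0.22, 0.32, 2.01, -0.01, 0.67, -1.51], [-0.22, 0.49, 2.05, -0.02, 0.46, -1.5], [-0.22, 0.57, 2.06, -0.02, 0.38, -1.5], [-0.22, 0.59, 2.06, -0.02, 0.36, -1.5]]
10 [[-0.22, 0.15, 1.95, -0.01, 0.87, -1.51], [-0.22, 0.31, 2.03, -0.02, 0.63, -1.5], [-0.22, 0.49, 2.08, -0.02, 0.41, -1.5], [-0.22, 0.56, 2.08, -0.03, 0.33, -1.49], [-0.22, 0.58, 2.08, -0.03, 0.3, -1.49]]
12 [[-0.22, 0.14, 1.97, -0.02, 0.82, -1.51], [-0.22, 0.29, 2.06, -0.02, 0.58, -1.5], [-0.22, 0.48, 2.1, -0.03, 0.36, -1.49], [-0.22, 0.56, 2.1, -0.04, 0.27, -1.48], [-0.22, 0.58, 2.1, -0.05, 0.25, -1.47]]
15 [[-0.21, 0.12, 2.01, -0.02, 0.76, -1.5], [-0.21, 0.28, 2.09, -0.03, 0.51, -1.49], [-0.21, 0.47, 2.13, -0.05, 0.28, -1.46], [-0.21, 0.55, 2.14, -0.08, 0.19, -1.44], [-0.21, 0.58, 2.14, -0.09, 0.17, -1.43]]
18 [[-0.21, 0.1, 2.04, -0.03, 0.69, -1.49], [-0.21, 0.27, 2.12, -0.04, 0.44, -1.48], [-0.21, 0.47, 2.17, -0.09, 0.2, -1.42], [-0.21, 0.55, 2.17, -0.17, 0.11, -1.35], None]
```

```bash
sed -i 's/radians(20)/radians(10)/' h.py; python3 - <<'E'
from h import *
st=status.get_state(); c=vision.calibration("wrist")
print("cam in tool",rot(st["ee_rot"]).T@(np.array(c["eye"])-st["eef_pos"]), "y.D for s=1",np.cross(Z,E)@D)
hand.gripper_to(0.0)
p=st["eef_pos"].copy(); p[2]=.36; manip.line_to(p,max_speed=.2)
cam=rot(st["ee_rot"]).T@(np.array(c["eye"])-st["eef_pos"])
s=1 if (np.cross(Z,E)*cam[1])@D<0 else -1
print("s",s)
hi=tcp(-.02,.25); hi[2]=.36
manip.move_ptp(hi,quat(s))
manip.line_to(tcp(-.01,.11),max_speed=.12)
st=status.get_state(); print(st["t"],st["eef_pos"],st["wrist_force"],st["finger_gap"])
open("s.txt","w").write(str(s))
im,P=cloud("scene"); cv2.imwrite("pics/scene1.png",cv2.resize(im[170:370,250:510],None,fx=3,fy=3))
im,_=vision.capture("wrist"); cv2.imwrite("pics/w1.png",im)
E
```

```text
cam in tool [-0.00076958 -0.07854753 -0.14300556] y.D for s=1 0.9849404263126939
s 1
6.8083 [ 0.49513088 -0.09922609  0.13096823] [ 0.19151051  0.09536275 -0.24629204] 0.002294272558384547
```

View pics/scene1.png

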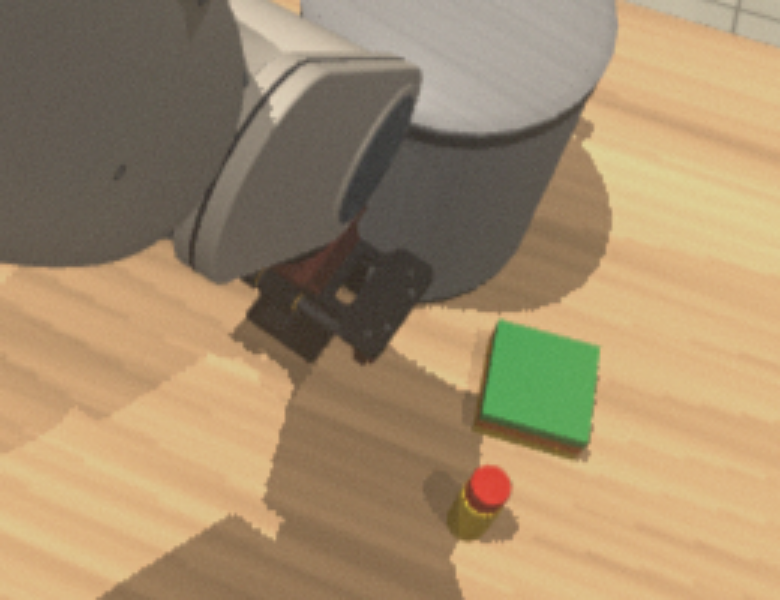

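View pics/w1.png

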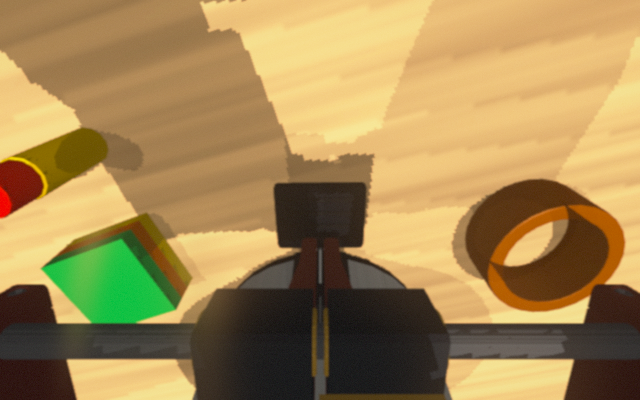

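The fingers are centred over the pad: the pad spans columns 277–366 in the wrist view and the fingertips are at about 320. The hand leans away from the bin and nothing is close to it. Next: contact, press, hold.

```bash
python3 - <<'E'
from h import *
def rep(k):
    st=status.get_state(); print(k,round(st["t"],2),np.round(st["eef_pos"],4),np.round(st["wrist_force"]-f0,2)); return (st["wrist_force"]-f0)[2]
f0=0; manip.line_to(tcp(.002,.060),max_speed=.05); manip.wait(.3)
f0=status.get_state()["wrist_force"].copy(); rep("pre")
h=.060
while h>.046:
    h-=.001; manip.line_to(tcp(.002,h),max_speed=.01)
    if rep(round(h,3))>2.5: break
open("hc.txt","w").write(str(h))
top=h
manip.line_to(tcp(.005,top-.026),max_speed=.010); rep("26")
d=.026
while d<.036:
    d+=.001; manip.line_to(tcp(.005,top-d),max_speed=.01)
    if rep(round(d,3))>10: break
open("d.txt","w").write(str(d))
im,P=cloud("scene"); cv2.imwrite("pics/s2.png",im); np.save("s2.npy",P)
im,P=cloud("top"); cv2.imwrite("pics/t2.png",im)
np.save("f0.npy",f0); rep("end")
E
```

```text
pre 8.38 [ 0.5064 -0.1024  0.0806] [0. 0. 0.]
0.059 8.63 [ 0.5063 -0.1023  0.0794] [0.06 0.76 0.23]
0.058 8.88 [ 0.5063 -0.1023  0.0783] [-0.12  1.01 -0.26]
0.057 9.13 [ 0.5063 -0.1023  0.0774] [ 0.47  0.51 -0.86]
0.056 9.38 [ 0.5063 -0.1024  0.0764] [ 0.15 -0.21 -0.6 ]
0.055 9.63 [ 0.5063 -0.1023  0.0754] [0.4  0.78 1.01]
0.054 9.88 [ 0.5065 -0.1024  0.0746] [-0.03  0.37  2.78]
26 12.65 [ 0.5084 -0.1029  0.0483] [-3.16  1.8   5.91]
0.027 12.9 [ 0.5086 -0.103   0.0473] [-2.29  1.74  4.72]
0.028 13.15 [ 0.5087 -0.103   0.0463] [-2.75  1.24  4.89]
0.029 13.4 [ 0.509  -0.1031  0.0454] [-2.86  2.09  4.29]
0.03 13.65 [ 0.5092 -0.1032  0.0444] [-3.25  0.95  3.04]
0.031 13.9 [ 0.5094 -0.1032  0.0436] [-3.73  1.54  5.54]
0.032 14.15 [ 0.5095 -0.1032  0.043 ] [-4.7   2.08 11.  ]
end 14.25 [ 0.5094 -0.1032  0.043 ] [-4.65  2.33 11.62]
```

View pics/s2.png

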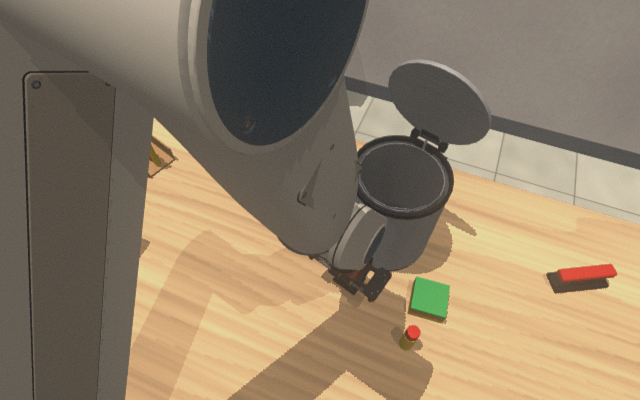

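The lid stands fully open with the pedal at its stop, at about 11 N. Now I hold, then ease it up.

```bash
python3 - <<'E'
from h import *
f0=np.load("f0.npy")
def rep(k):
    st=status.get_state(); print(k,round(st["t"],2),np.round(st["eef_pos"],4),np.round(st["wrist_force"]-f0,2))
manip.wait(3.8); rep("held")
manip.line_to(tcp(.002,.050),max_speed=.006); rep("up1")
for i,h in enumerate((.053,.0555,.058)): manip.line_to(tcp(.002,h),max_speed=.003); rep(h)
manip.wait(.3); rep("free")
manip.line_to(tcp(-.01,.10),max_speed=.04)
manip.line_to(tcp(-.06,.30),max_speed=.12)
manip.movej([.5,0.12,1.8,0,1.2,-1.5]); manip.wait(.5); rep("away")
for n in("scene","top"):
    im,P=cloud(n); cv2.imwrite(f"pics/{n}3.png",im); np.save(n+"3.npy",P)
P0,P3=np.load("top0.npy"),np.load("top3.npy")
for k,P in(("b",P0),("a",P3)):
    for nm,(a,b,c,d),lo,hi in(("lid",(330,100,450,225),.262,.3),("pad",(345,228,380,258),.04,.07),("tape",(270,188,322,234),.04,.06),("note",(412,212,454,252),.035,.05),("glue",(416,264,442,286),.08,.11)):
        s=P[b:d,a:c].reshape(-1,3); q=s[(s[:,2]>lo)&(s[:,2]<hi)]; print(k,nm,len(q),q.mean(0).round(4))
E
```

```text
held 18.05 [ 0.5095 -0.1032  0.043 ] [-4.42  1.9  11.02]
up1 22.89 [ 0.5066 -0.1024  0.0708] [-3.72  1.15  9.19]
0.053 24.04 [ 0.5066 -0.1024  0.0739] [-3.76  2.07  7.5 ]
0.0555 25.02 [ 0.5064 -0.1024  0.0759] [0.64 0.85 0.03]
0.058 26.01 [ 0.5063 -0.1023  0.0784] [ 0.58  0.24 -0.19]
free 26.31 [ 0.5063 -0.1023  0.0784] [0.69 0.26 0.97]
away 31.19 [0.4357 0.2513 0.3422] [ 0.25  1.03 -0.04]
b lid 8385 [ 0.6648 -0.1435  0.2766]
b pad 572 [ 0.5111 -0.103   0.0532]
b tape 539 [0.5955 0.0572 0.0472]
b note 945 [ 0.5318 -0.2851  0.0415]
b glue 111 [ 0.4257 -0.2637  0.0928]
a lid 8395 [ 0.6648 -0.1435  0.2766]
a pad 574 [ 0.5112 -0.103   0.0534]
a tape 539 [0.5956 0.0572 0.0471]
a note 943 [ 0.5317 -0.2851  0.0416]
a glue 112 [ 0.4257 -0.2636  0.0929]
```

View pics/top3.png

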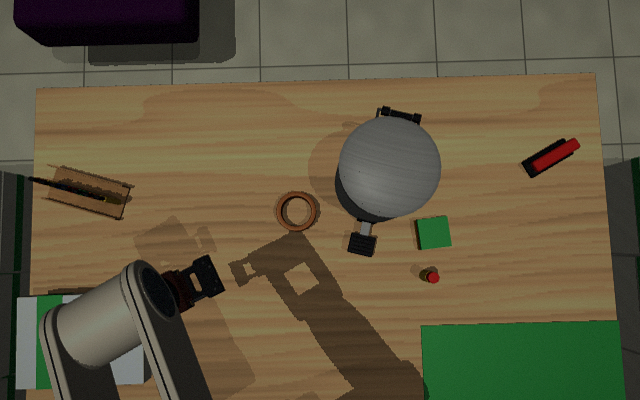

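The lid is shut (390,166), nothing has moved, and the arm is clear.

```bash
python3 -c "
from cell import manip; manip.finish_job()"
```

```text
the job is handed in; nothing more can be done
```

The job is done and handed in, with the robot's clock at about 31 s of the 62 s allowed.

- **Opening:** I pressed the pedal with closed fingertips, the hand leaning 10° away from the bin, until it met its stop. The force there was about 11 N, and a picture showed the lid fully open with the bucket visible.
- **Holding and closing:** I held it open for about 4 s. I then eased the pedal up over about 7 s, slowest at the end. The fingertip force fell to zero just as the pedal reached its upper position.
- **Final checks:** With the hand away, before-and-after depth measurements of the lid, pedal pad, tape, notes and glue stick agreed to within 0.2 mm. The lid is shut and the bin hasn't moved.

No check failed or disagreed. The lid's motion while closing was not filmed; that it shut softly is inferred from the slow release and the forces.

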